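# Load the fat cell into the spring holder

## Task

Put the fat round cell into the black cell holder: first bring its flat end against the sprung contact plate, its button end still up on the clip, then press the button end down until the clip holds it and the cell lies level and fully home. Leave the slim round cell where it lies.

Things in the scene. Friction and masses are not known exactly. Their poses are not given: they have to be found in the camera images.
- fat_cell: The thicker of two grey cylinder cells, lying on its side: 32 mm diameter, 70 mm long, about 140 g. One end is flat, the other has a small steel button (11 mm wide, 2.5 mm high, within the 70 mm) and a white band near it. Origin: centre of the flat end. x points along the axis out of the flat end: the cell's middle is at x -35 mm, the button's tip at x -70 mm. y and z turn as it rolls.
- slim_cell: The thinner grey cylinder cell, a bystander to leave alone: 18 mm diameter, 65 mm long, lying on its side; same looks, origin and axes as the fat one.
- cell_holder: Fixed black holder, mm. Origin: on the worktop under the middle of the home cell; x along the cell to the spring contact, z up. Base x -48 to 66, 56 wide, 8 high. Home cell: level, axis at z 32, x -35 to 35. Clip at x -34 to -25: 2 sprung steel lips at z 40, gap 28; a cell on them has its axis at z 49 there, snaps in if pushed down 17 by about 5 N. End stop at x -35.5. Sides open at |x| < 24.
- contact (a joint): Travel of the sprung steel contact plate to the holder's +x, m: 0 at rest (face at holder x 30 mm), about 0.005 with the cell home, 0.016 at most; soft, 0.5 to 2.4 N. Plate 24 mm wide, upright to z 49 mm, above that leaning back 34 degrees to z 73 mm, so an end lowered on that slope pushes it back. Black guide cheeks beside it (x 25 to 35 mm) are 37 mm apart, flared to 50 mm at z 49 mm.
Mind the look-alikes: they are no part of the job. Leave any orange or purple look-alike of the fat_cell alone. Leave any pink look-alike of the cell_holder alone.

How it is judged (in metres and radians):
On the way:
1. the fat cell's flat end is against the contact plate and has pushed it back by more than 2 mm, while the cell is not yet home and its flat end is not the higher one (value of joint contact above 0.002 m and x of fat_cell in the frame of cell_holder above 0.022 m and y of fat_cell in the frame of cell_holder between -0.015 and 0.015 m and z of fat_cell in the frame of cell_holder below 0.075 m and angle between fat_cell's own x axis and vertical above 1.45 rad and (angle between the x axis of fat_cell and the x axis of cell_holder, either way round above 0.17 rad or z of fat_cell in the frame of cell_holder above 0.038 m)), for 0.1 s.
At the end, for the whole second after the job is handed in: The fat cell is at rest in the holder, flat end pushing the contact plate back over 2 mm, that end's centre within 10 mm of home along the holder, 8 mm sideways and 6 mm in height, and the axis within 0.12 rad of the holder's (button end down in the clip) (value of joint contact above 0.002 m and x of fat_cell in the frame of cell_holder between 0.025 and 0.045 m and y of fat_cell in the frame of cell_holder between -0.008 and 0.008 m and z of fat_cell in the frame of cell_holder between 0.026 and 0.038 m and angle between the x axis of fat_cell and the x axis of cell_holder, either way round below 0.12 rad and linear speed of fat_cell below 0.02 m/s); the robot touches nothing.
It fails at once if the slim cell is moved by more than 30 mm (distance of slim_cell from where it was at the start of the episode above 0.03 m).
It also fails if it takes over 43 s, if anything falls off the work surface, if the arm or the gripper's body presses on something with over 40 N, if the wrist force passes 120 N, or if a joint passes its speed limit or range.

## Robot

A 6-joint arm with a two-finger parallel gripper is mounted at the origin on a cart in front of the work surface, level with it; the furniture and walls round the work are solid. World frame = base frame: x ahead of the robot, y to its left, z up, the work surface at z = 0. Lengths are in mm, angles in rad, forces in N, time in s.
With the tool pointing down it reaches from about 300 to 775 mm from the base axis. Payload 14.6 kg.
Tool frame: the origin (TCP) lies at the very end of the fingers, on their centre line; the grasp point (between the pads) lies 19 mm behind it; z points along the fingers, y is the line along which they close (so a half turn about z gives the same grasp; the last joint's range is limited). The gripper opens to 94 mm and grips with 3 to 60 N. Pads are 16 mm wide; open, the fingers measure 119 mm over their backs; the gripper's body (75 mm by 177 mm) begins 78 mm behind the grasp point.
Start: joints at [-1.385, 0.3, 1.521, -0, 1.321, -0.067], TCP at [137.557, -532.51, 205.446] pointing down, gripper open.
Joint ranges: [-3.03, 3.03], [-0.79, 2.21], [0.23, 2.52], [-1.04, 4.18], [0, 3.07], [-2.55, 2.55]. Speed limits (rad/s): [2.22, 2.22, 2.57, 3.14, 3.14, 3.14].

## Interface

Orientations are given as [roll, pitch, yaw] about the fixed x, y, z axes, in that order (R = Rz(yaw) Ry(pitch) Rx(roll)).
In Python, from cell import manip gives the robot as it stands.
- The arm moves only by the tool servo_tool, never from a script. Its argument "motion" is a list that holds one entry, the list of rows, each a list of 7 numbers: the shift along the world's x, y, z as a fraction of full scale, then the turn, a rotation vector about the world's x, y, z as a fraction of full scale, then the closure, from 0 (fully open) to 1 (shut). In form: [[[x, y, z, rx, ry, rz, gripper], ...]]. A call has 1 to 10 rows; each row is the pose to reach, as a shift and turn from the pose commanded when the call began, turning the shorter way round; what a row does not reach only later rows make up. Full scale, the value 1, is 0.5 m for a shift and pi rad for a turn. A row lasts 1/10 s, in which the tool goes at most 50 mm and 8.59 degrees, less where a joint would pass 70% of its speed; a pose out of reach is approached as far as the arm can. A call with a number of a shift or a turn outside -1 to 1 is refused whole. A call with a gripper value outside its range is refused whole. The fingers move at their own pace and stop on an object; "newtons" is the grip in N (left out, the last holds). Time passes only in rows, so rows that repeat a pose let the fingers close. It gives the time, the measured TCP pose, the force, the opening and the grip force at its end, in the units of the state.
- manip.read_state(): the state, without advancing time (a new reading comes with each control period).
- manip.camera(name): name is "scene" or "top" or "wrist"; returns a dict with "frame" (420x560x3 uint8, red, green, blue), "range_z" (420x560 float32, mm along the optical axis (not along the pixel's ray), 0 where there is no reading), "vfov" (degrees; the focal length in pixels is half the picture's height over the tangent of half this angle, whatever the lens; pixels are square), "cx", "cy" (the principal point, pixels), "k1" (the pictures are not rectified: a ray, as slopes to the right and down, at radius r is drawn at 1 + k1 r^2 times it, then the intrinsics apply), "cam_to_world" (4x4, takes a point from camera to world coordinates). Camera axes: x right, y down, z forward; pixel columns grow to the right and rows downward; lengths in mm; the calibration is good to about 2 mm. A picture is of the moment at which its call begins.
- manip.sign_off(): hands the job in; it is judged then, once.
The state is a dict: "clock": time; "joints": joint angles; "qd": joint speeds; "effort": joint torques, N m; "eef_pos": TCP position; "eef_rot": TCP orientation; "wrist_force": force on the tool from outside, world axes, zero at the start; "moment": the same for the moment, N m; "finger_gap": finger opening in mm; "finger_force": force on a finger pad.
Only numpy, scipy, OpenCV 4.12 (cv2) and the standard library are available. Lean on these libraries where they do the work, as an engineer would, in place of code of your own. Each camera call takes 0.05 s, during which the arm holds its last target. There are 200 camera calls.

## Working session

There is one attempt and no reset: what is moved stays moved. The work goes in short steps, Python scripts to look and compute and a tool call to move; the robot and the scene stay as the last step left them, time stands still between calls to the robot, and variables do not carry over. Pictures are saved under pics/ and viewed, at most 10 in all, crops included, and the job is handed in when it is done.

Besides the shell and the picture viewer there is one more tool, called after "Call:" as name(argument=value, ...), one argument or row to a line, values as JSON. servo_tool: Moves the arm, as the interface text tells. Its arguments: {"type":"object","properties":{"motion":{"type":"array"},"newtons":{"type":"number"}},"required":["motion"]}

```bash
mkdir -p pics; ls
cat > h.py <<'E'
import numpy as np, cv2
from cell import manip
def rays(c,uv):
    uv=np.atleast_2d(uv).astype(float); H=c["frame"].shape[0]
    f=H/2/np.tan(np.radians(c["vfov"])/2)
    K=np.array([[f,0,c["cx"]],[0,f,c["cy"]],[0,0,1.]])
    p=cv2.undistortPoints(uv.reshape(-1,1,2),K,np.array([c["k1"],0,0,0.])).reshape(-1,2)
    return np.c_[p,np.ones(len(p))]
def pts(c,uv):  # from depth
    uv=np.atleast_2d(uv).astype(int); z=c["range_z"][uv[:,1],uv[:,0]]
    M=np.array(c["cam_to_world"]); return (rays(c,uv)*z[:,None])@M[:3,:3].T+M[:3,3]
def onplane(c,uv,h):
    M=np.array(c["cam_to_world"]); d=rays(c,uv)@M[:3,:3].T; o=M[:3,3]
    return o+d*((h-o[2])/d[:,2])[:,None]
def cloud(c):
    v,u=np.nonzero(c["range_z"]>0); uv=np.c_[u,v]; return uv,pts(c,uv)
E
python3 - <<'E'
from h import *
a=manip.camera("scene");b=manip.camera("top");w=manip.camera("wrist")
import pickle;pickle.dump((a,b,w),open("c0.pkl","wb"))
for n,c in zip("abw",(a,b,w)): cv2.imwrite(f"pics/0{n}.png",c["frame"][...,::-1]); print(c["vfov"],c["k1"],np.round(c["cam_to_world"],2).tolist())
print(manip.read_state())
E
```

```text
pics
47.991375695646234 -0.05774390169480431 [[-0.88, -0.27, 0.39, 80.04], [-0.47, 0.54, -0.7, 859.21], [-0.02, -0.8, -0.61, 784.53], [0.0, 0.0, 0.0, 1.0]]
57.01205478805947 -0.031385034228926745 [[-0.0, -0.99, 0.12, 387.16], [-1.0, 0.0, -0.02, 49.3], [0.02, -0.12, -0.99, 1224.18], [0.0, 0.0, 0.0, 1.0]]
58.98455475474956 -0.07336928123365931 [[0.25, -0.93, -0.26, 211.94], [-0.97, -0.24, -0.07, -512.78], [-0.0, 0.27, -0.96, 384.96], [0.0, 0.0, 0.0, 1.0]]
{'clock': 0.15, 'joints': array([-1.38461856e+00,  3.00348434e-01,  1.52143867e+00,  1.85219032e-05,
        1.32070344e+00, -6.66205311e-02]), 'qd': array([-0.00050271, -0.0010369 , -0.00272164,  0.00021599,  0.00159129,
        0.00043342]), 'effort': array([ 6.76938434e-04, -5.31960011e+01, -3.52822065e+01,  7.08069024e-02,
        2.35572917e-02, -7.39461893e-05]), 'eef_pos': array([ 137.51634522, -532.32246289,  205.01386544]), 'eef_rot': array([-3.14069795e+00, -7.76751647e-05,  2.52793672e-01]), 'wrist_force': array([ 0.34236602,  0.08887048, -0.50567857]), 'moment': array([-0.01651571,  0.02391155,  0.05741752]), 'finger_force': 0.0, 'finger_gap': 94.02539202518702}
```

View pics/0a.png

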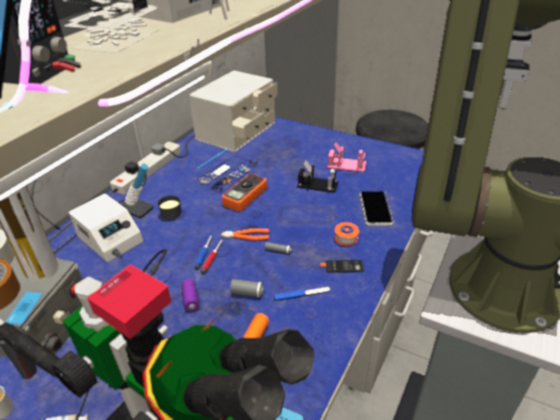

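View pics/0b.png

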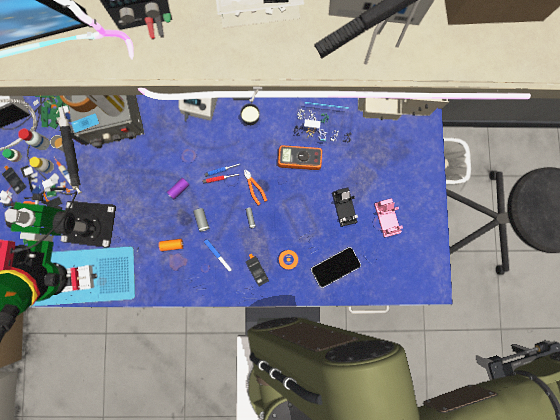

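The scene view shows the grey fat cell at (247,289), the slim one at (278,248), the black holder at (318,180), and the pink holder at (347,158). In the top view they are at (201,219), (251,217), (345,207) and (388,218), with the purple cell at (178,189) and the orange one at (171,245).

Run:
```python
from h import *
import pickle
a,b,w=pickle.load(open("c0.pkl","rb"))
def crop(c,u,v,r=25): return cv2.resize(c["frame"][v-r:v+r,u-r:u+r,::-1],(260,260),interpolation=cv2.INTER_CUBIC)
m=np.vstack([np.hstack([crop(a,247,289),crop(a,318,180),crop(a,278,248)]),np.hstack([crop(b,201,219),crop(b,345,207),crop(b,251,217)])])
cv2.imwrite("pics/1.png",m)
for c in (a,b):
    uv,P=cloud(c)
    for n,x,y,lo in (("fat",*pts(b,[[201,219]])[0][:2],12),("slim",*pts(b,[[251,217]])[0][:2],7),("hold",*pts(b,[[345,207]])[0][:2],5)):
        s=(np.hypot(P[:,0]-x,P[:,1]-y)<(75 if n=="hold" else 55))&(P[:,2]>lo)
        Q=P[s]; r=cv2.minAreaRect(Q[:,:2].astype(np.float32)); print(n,s.sum(),np.round(r[0],1),np.round(r[1],1),round(r[2],1),"z",np.round(np.percentile(Q[:,2],[2,50,90,99]),1))
    print("table",np.median(P[np.hypot(P[:,0]-400,P[:,1])<120][:,2]))
```

```text
fat 435 [508.1 272.7] [70.1 32.4] 16.9 z [13.  26.8 31.3 32.9]
slim 171 [527.9 116.4] [37.4 88.1] 76.7 z [ 7.8 14.2 17.6 19.6]
hold 630 [ 547.6 -180.2] [113.6  64.2] 10.6 z [ 5.2 14.6 45.3 69.7]
table -1.7629727511066449
fat 234 [509.4 271.2] [69.8 31.5] 17.5 z [14.2 28.1 32.6 35.4]
slim 124 [529.5 114.9] [36.5 85.3] 78.4 z [ 8.5 14.9 18.7 21.6]
hold 577 [ 556.6 -200.9] [124.   94.8] 12.9 z [ 5.3 10.8 47.7 72.4]
table -0.6586118749678462
```

View pics/1.png

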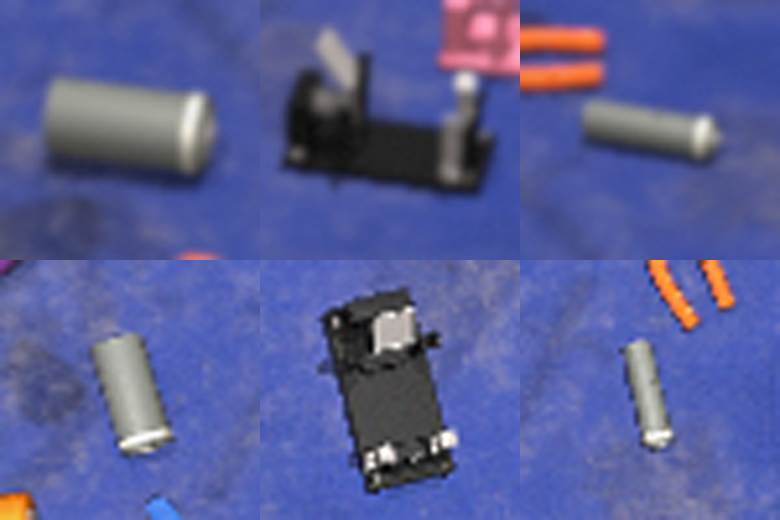

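The grey fat cell's flat end points +x/+y, with the white band and button nearest the robot. The holder's contact plate is on its +x side and the clip on the near side. Its yaw is nearly that of the tool. I'll look at the holder from above first.

Call:
servo_tool(
  motion=[
    [[0.84, 0.7, 0, 0, 0, 0, 0], [0.84, 0.7, 0, 0, 0, 0, 0], [0.84, 0.7, 0, 0, 0, 0, 0], [0.84, 0.7, 0, 0, 0, 0, 0], [0.84, 0.7, 0, 0, 0, 0, 0], [0.84, 0.7, 0, 0, 0, 0, 0], [0.84, 0.7, 0, 0, 0, 0, 0], [0.84, 0.7, 0, 0, 0, 0, 0], [0.84, 0.7, 0, 0, 0, 0, 0], [0.84, 0.7, 0, 0, 0, 0, 0]],
  ],
)

```text
clock: 1.15
eef_pos: [523.0, -210.7, 205.3]
eef_rot: [-3.142, 0.0, 0.253]
wrist_force: [0.8, -0.6, -0.5]
finger_gap: 93.8
finger_force: 0.0
```

Call:
servo_tool(
  motion=[
    [[0.0, 0.0, 0, 0, 0, 0, 0], [0, 0, 0, 0, 0, 0, 0]],
  ],
)

```text
clock: 1.35
eef_pos: [521.8, -211.7, 204.9]
eef_rot: [-3.141, 0.001, 0.255]
wrist_force: [0.2, 0.2, 0.7]
finger_gap: 94.1
finger_force: 0.0
```

Run:
```python
from h import *
import pickle
w=manip.camera("wrist"); pickle.dump(w,open("w1.pkl","wb")); cv2.imwrite("pics/2.png",w["frame"][...,::-1])
uv,P=cloud(w); f=w["frame"][uv[:,1],uv[:,0]].astype(int)
near=np.hypot(P[:,0]-550,P[:,1]+180)<95
print("table",np.median(P[near&(f[:,2]>f[:,0]+40)][:,2]))
s=near&(P[:,2]>4.5)&(P[:,2]<100)&(f.max(1)<90)
s2=s&(P[:,2]<11)
for q in (s,s2):
  r=cv2.minAreaRect(P[q][:,:2].astype(np.float32)); print(q.sum(),np.round(r[0],1),np.round(r[1],1),round(r[2],1))
# light (steel) parts
t=near&(P[:,2]>30)&(P[:,2]<90)&(f.min(1)>110)&(f.max(1)-f.min(1)<40)
print(t.sum()); np.set_printoptions(suppress=True)
yaw=np.radians(13)
Q=P[t]; print(np.percentile(Q[:,2],[1,50,99]))
m=np.zeros(w["range_z"].shape,np.uint8); m[uv[t][:,1],uv[t][:,0]]=255
n,l,st,ce=cv2.connectedComponentsWithStats(m)
for i in range(1,n):
  if st[i,4]>15:
    k=l[uv[:,1],uv[:,0]]==i; k&=t; print(ce[i].round(),st[i,4],P[k].mean(0).round(1),P[k].min(0).round(1),P[k].max(0).round(1))
```

```text
table 0.33385623241122175
4186 [ 549.  -182.1] [112.1  56.4] 12.8
2713 [ 549.  -181.8] [112.2  55.8] 12.9
905
[32.17591955 56.99097412 75.11111817]
[253. 120.] 631 [ 579.1 -175.    62.1] [ 566.8 -188.5   30.9] [ 590.7 -161.6   76.2]
[234. 194.] 115 [ 507.8 -172.    44.5] [ 500.9 -176.9   33.2] [ 512.7 -166.5   48.8]
[274. 195.] 116 [ 516.1 -208.9   44.6] [ 508.2 -214.3   33.5] [ 521.3 -203.5   47.9]
[254. 199.] 41 [ 505.4 -192.1   35.7] [ 503.8 -197.5   30. ] [ 506.7 -186.9   40.9]
```

View pics/2.png

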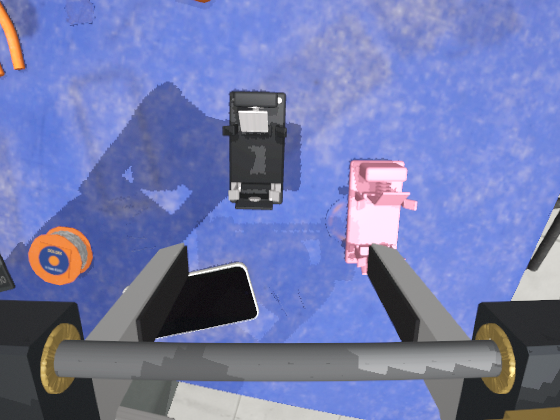

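The holder is at image (257,150), and the base rectangle fits 112x56 mm. Its origin is (540.2,-184.0) with yaw 0.225. The clip lips come out at holder (-28.9, 0.0) and the end stop at (-35.7,-0.1), as the text says. Now I'll go to the cell.

Call:
servo_tool(
  motion=[
    [[-0.05, 0.96, 0, 0, 0, 0, 0], [-0.05, 0.96, 0, 0, 0, 0, 0], [-0.05, 0.96, 0, 0, 0, 0, 0], [-0.05, 0.96, 0, 0, 0, 0, 0], [-0.05, 0.96, 0, 0, 0, 0, 0], [-0.05, 0.96, 0, 0, 0, 0, 0], [-0.05, 0.96, 0, 0, 0, 0, 0], [-0.05, 0.96, 0, 0, 0, 0, 0], [-0.05, 0.96, 0, 0, 0, 0, 0], [-0.05, 0.96, 0, 0, 0, 0, 0]],
  ],
)

```text
clock: 2.4
eef_pos: [496.3, 269.0, 205.6]
eef_rot: [-3.141, -0.0, 0.252]
wrist_force: [0.3, -1.7, 0.3]
finger_gap: 93.8
finger_force: 0.0
```

Call:
servo_tool(
  motion=[
    [[0.0, 0.0, 0, 0, 0, 0, 0], [0, 0, 0, 0, 0, 0, 0]],
  ],
)

```text
clock: 2.6
eef_pos: [496.8, 266.5, 205.3]
eef_rot: [3.141, 0.0, 0.252]
wrist_force: [0.9, 0.7, -0.3]
finger_gap: 93.7
finger_force: 0.0
```

```bash
cat > fat.py <<'E'
from h import *
w=manip.camera("wrist"); cv2.imwrite("pics/3.png",w["frame"][...,::-1])
s=manip.read_state(); print(s["eef_pos"].round(1),s["eef_rot"].round(3))
uv,P=cloud(w); f=w["frame"][uv[:,1],uv[:,0]].astype(int)
near=np.hypot(P[:,0]-508,P[:,1]-272)<60
print("table",np.median(P[near&(f[:,2]>f[:,0]+40)][:,2]))
q=near&(P[:,2]>12)&(P[:,2]<60)
r=cv2.minAreaRect(P[q][:,:2].astype(np.float32)); print(q.sum(),np.round(r[0],1),np.round(r[1],1),round(r[2],1),"top",np.percentile(P[q][:,2],[50,90,99]))
k=q&(f.min(1)>170); print("white",k.sum(),P[k].mean(0).round(1))
# silhouette on plane z=16
m=np.zeros(w["range_z"].shape,np.uint8); m[uv[q][:,1],uv[q][:,0]]=255
c=max(cv2.findContours(m,0,1)[0],key=cv2.contourArea).reshape(-1,2)
O=onplane(w,c,16); r=cv2.minAreaRect(O[:,:2].astype(np.float32)); print("sil",np.round(r[0],1),np.round(r[1],1),round(r[2],1),c.mean(0))
E
python3 fat.py
```

```text
[496.9 266.  205.5] [3.141 0.    0.251]
table 0.3119453122810114
2166 [509.3 272.2] [67.  31.7] 18.2 top [30.33504629 32.56819749 33.6781837 ]
white 319 [493.  270.6  30.1]
sil [507.5 271.6] [71.2 32. ] 17.9 [275.52879581 170.58115183]
```

Cell centre is (508.5,272.2), yaw 0.31, top at 33 mm and size 70x32, which matches. I'll grasp 12 mm towards the button from the middle, with the TCP at z≈4.

Call:
servo_tool(
  motion=[
    [[0, 0.005, -0.1, 0, 0, 0.018, 0], [0, 0.005, -0.2, 0, 0, 0.018, 0], [0, 0.005, -0.3, 0, 0, 0.018, 0], [0, 0.005, -0.36, 0, 0, 0.018, 0], [0, 0.005, -0.385, 0, 0, 0.018, 0], [0, 0.005, -0.402, 0, 0, 0.018, 0], [0, 0.005, -0.402, 0, 0, 0.018, 0], [0, 0.005, -0.402, 0, 0, 0.018, 0.4], [0, 0.005, -0.402, 0, 0, 0.018, 0.8], [0, 0.005, -0.402, 0, 0, 0.018, 1]],
  ],
  newtons=30,
)

```text
clock: 3.65
eef_pos: [497.1, 270.3, 5.5]
eef_rot: [-3.141, -0.002, 0.309]
wrist_force: [0.2, 0.0, -0.4]
finger_gap: 73.6
finger_force: 0.0
```

Call:
servo_tool(
  motion=[
    [[0, 0, 0, 0, 0, 0, 1], [0, 0, 0, 0, 0, 0, 1], [0, 0, 0, 0, 0, 0, 1], [0, 0, 0, 0, 0, 0, 1], [0, 0, 0, 0, 0, 0, 1]],
  ],
)

```text
clock: 4.15
eef_pos: [496.7, 270.1, 4.4]
eef_rot: [3.141, 0.0, 0.309]
wrist_force: [-0.3, -0.2, -0.5]
finger_gap: 33.2
finger_force: 0.0
```

Call:
servo_tool(
  motion=[
    [[0, 0, 0, 0, 0, 0, 1], [0, 0, 0, 0, 0, 0, 1], [0, 0, 0.02, 0, 0, 0, 1], [0, 0, 0.06, 0, 0, 0, 1], [0, 0, 0.14, 0, 0, 0, 1], [0, 0, 0.22, 0, 0, 0, 1], [0, 0, 0.3, 0, 0, 0, 1], [0, 0, 0.3, 0, 0, 0, 1]],
  ],
  newtons=40,
)

```text
clock: 4.95
eef_pos: [498.5, 271.0, 160.7]
eef_rot: [-3.14, -0.009, 0.309]
wrist_force: [-0.2, 0.1, -1.8]
finger_gap: 31.0
finger_force: 40.0
```

The cell is held. Next I carry it over the holder and yaw to match.

Call:
servo_tool(
  motion=[
    [[0.064, -0.08, 0, 0, 0, -0.0268, 1], [0.064, -0.18, 0, 0, 0, -0.0268, 1], [0.064, -0.28, 0, 0, 0, -0.0268, 1], [0.064, -0.38, 0, 0, 0, -0.0268, 1], [0.064, -0.48, 0, 0, 0, -0.0268, 1], [0.064, -0.58, 0, 0, 0, -0.0268, 1], [0.064, -0.68, 0, 0, 0, -0.0268, 1], [0.064, -0.78, 0, 0, 0, -0.0268, 1], [0.064, -0.87, 0, 0, 0, -0.0268, 1], [0.064, -0.913, 0, 0, 0, -0.0268, 1]],
  ],
)

```text
clock: 5.95
eef_pos: [527.9, -189.7, 154.1]
eef_rot: [-3.142, 0.001, 0.222]
wrist_force: [0.1, 1.4, -1.5]
finger_gap: 31.5
finger_force: 40.0
```

Call:
servo_tool(
  motion=[
    [[0, 0, 0, -0.009, 0.039, 0, 1], [0, 0, 0, -0.0178, 0.0776, 0, 1], [0, 0, 0, -0.0178, 0.0776, 0, 1], [0, 0, 0, -0.0178, 0.0776, 0, 1]],
  ],
)

```text
clock: 6.35
eef_pos: [528.7, -186.1, 153.6]
eef_rot: [-3.141, 0.249, 0.226]
wrist_force: [1.1, -0.2, -1.7]
finger_gap: 31.3
finger_force: 40.0
```

```bash
cat > held.py <<'E'
from h import *
from scipy.spatial.transform import Rotation as R
import sys
s=manip.read_state(); print(s["eef_pos"].round(1),s["eef_rot"].round(3),s["wrist_force"].round(1))
H=np.array([540.2,-184,0]); y=.225; Rh=R.from_euler('z',y).as_matrix()
T=R.from_euler('xyz',s["eef_rot"]).as_matrix(); p=s["eef_pos"]
print("tcp in holder",((p-H)@Rh).round(1))
for n in ("top","scene","wrist"):
    c=manip.camera(n); uv,P=cloud(c); f=c["frame"][uv[:,1],uv[:,0]].astype(int)
    L=(P-p)@T   # tool frame
    k=(abs(L[:,1])<17)&(L[:,2]<8)&(L[:,2]>-36)&(abs(L[:,0])<75)
    if k.sum()<20: print(n,k.sum()); continue
    Q=L[k]; print(n,k.sum(),"tool x",np.percentile(Q[:,0],[0.5,2,98,99.5]).round(1),"y",np.percentile(Q[:,1],[1,99]).round(1),"z",np.percentile(Q[:,2],[1,5,50,99]).round(1))
    e=Q[Q[:,2]<np.percentile(Q[:,2],40)]
    cv2.imwrite(f"pics/h_{n}_{sys.argv[1]}.png",c["frame"][...,::-1])
E
python3 held.py 1
```

```text
[ 528.7 -186.1  153.6] [-3.141  0.249  0.226] [ 1.1 -0.2 -1.7]
tcp in holder [-11.7   0.6 153.6]
top 0
scene 214 tool x [-24.2 -23.3  44.1  45. ] y [-16.   16.4] z [-32.1 -27.9 -17.5   1.9]
wrist 10248 tool x [-21.6 -20.1  45.7  45.8] y [-15.9  15.8] z [-31.7 -29.  -26.4  -6.9]
```

The held cell agrees with the plan: flat end 45.8 mm ahead of the TCP, axis 12 mm behind it. Lowering onto the slope of the plate.

Call:
servo_tool(
  motion=[
    [[0.002, -0.001, -0.05, 0, 0, 0, 1], [0.002, -0.001, -0.1, 0, 0, 0, 1], [0.002, -0.001, -0.14, 0, 0, 0, 1], [0.002, -0.001, -0.16, 0, 0, 0, 1], [0.002, -0.001, -0.17, 0, 0, 0, 1], [0.002, -0.001, -0.18, 0, 0, 0, 1], [0.002, -0.001, -0.19, 0, 0, 0, 1], [0.002, -0.001, -0.2, 0, 0, 0, 1], [0.002, -0.001, -0.21, 0, 0, 0, 1], [0.002, -0.001, -0.21, 0, 0, 0, 1]],
  ],
)

```text
clock: 7.5
eef_pos: [529.4, -186.9, 48.8]
eef_rot: [-3.141, 0.251, 0.225]
wrist_force: [-0.7, -0.1, -1.3]
finger_gap: 31.0
finger_force: 40.0
```

```bash
python3 held.py 2
```

```text
[ 529.4 -186.9   48.8] [-3.141  0.251  0.225] [-0.7 -0.1 -1.3]
tcp in holder [-11.2  -0.4  48.8]
top 0
scene 284 tool x [-23.9 -22.2  71.9  73.1] y [-16.7  16.9] z [-35.4 -30.6 -17.4   5.8]
wrist 13324 tool x [-20.7 -18.9  73.6  74.9] y [-16.1  16.1] z [-33.6 -28.8 -24.9   0.9]
```

Call:
servo_tool(
  motion=[
    [[0, 0, -0.006, 0, 0, 0, 1], [0, 0, -0.012, 0, 0, 0, 1], [0, 0, -0.018, 0, 0, 0, 1], [0, 0, -0.024, 0, 0, 0, 1], [0, 0, -0.028, 0, 0, 0, 1], [0, 0, -0.028, 0, 0, 0, 1], [0, 0, -0.028, 0, 0, 0, 1]],
  ],
)

```text
clock: 8.35
eef_pos: [529.6, -186.9, 35.3]
eef_rot: [-3.142, 0.25, 0.225]
wrist_force: [-2.2, 0.2, -1.7]
finger_gap: 31.3
finger_force: 40.0
```

```bash
python3 held.py 3
```

```text
[ 529.6 -186.9   35.3] [-3.142  0.25   0.225] [-2.2  0.2 -1.7]
tcp in holder [-11.   -0.4  35.3]
top 0
scene 293 tool x [-33.9 -31.7  70.7  72.6] y [-16.8  16.2] z [-33.4 -30.3 -18.7   7.1]
wrist 13757 tool x [-21.5 -19.4  73.7  74.9] y [-16.3  16.4] z [-33.3 -28.4 -24.4  -2.7]
```

View pics/h_wrist_3.png

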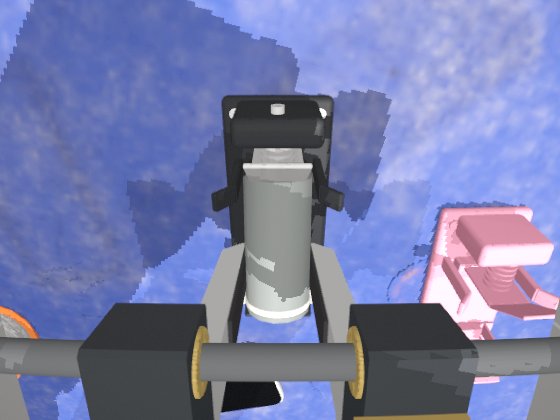

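The flat end is on the plate at (277,170), centred between the cheeks, and the plate is pushed back (2.2 N along −x). The button end is still up on the clip. Now I press and level.

Call:
servo_tool(
  motion=[
    [[0, 0, -0.004, 0, 0, 0, 1], [0.0, 0, -0.007, 0, 0, 0, 1], [0, 0, -0.011, 0.003, -0.013, 0, 1], [0.001, 0, -0.015, 0.006, -0.026, 0, 1], [0.001, 0, -0.019, 0.009, -0.039, 0, 1], [0.002, 0, -0.023, 0.012, -0.052, 0, 1], [0.002, 0, -0.027, 0.015, -0.065, 0, 1], [0.002, 0, -0.031, 0.0178, -0.0776, 0, 1], [0.002, 0, -0.032, 0.0178, -0.0776, 0, 1], [0.002, 0, -0.032, 0.0178, -0.0776, 0, 1]],
  ],
  newtons=55,
)

```text
clock: 9.5
eef_pos: [530.7, -187.0, 20.2]
eef_rot: [3.141, -0.001, 0.225]
wrist_force: [-5.2, 1.4, 9.0]
finger_gap: 31.1
finger_force: 55.0
```

```bash
python3 held.py 4
```

```text
[ 530.7 -187.    20.2] [ 3.141e+00 -1.000e-03  2.250e-01] [-5.2  1.4  9. ]
tcp in holder [-9.9 -0.8 20.2]
top 30 tool x [46.9 47.4 74.8 74.9] y [-16.7   9. ] z [-32.7 -29.5 -19.8  -1.5]
scene 284 tool x [-33.  -31.7  71.3  73.2] y [-16.8  15.1] z [-34.9 -28.9 -19.8   6.9]
wrist 14356 tool x [-32.6 -31.1  73.5  74.5] y [-16.4  16.4] z [-34.7 -29.  -24.6 -13.3]
```

View pics/h_wrist_4.png

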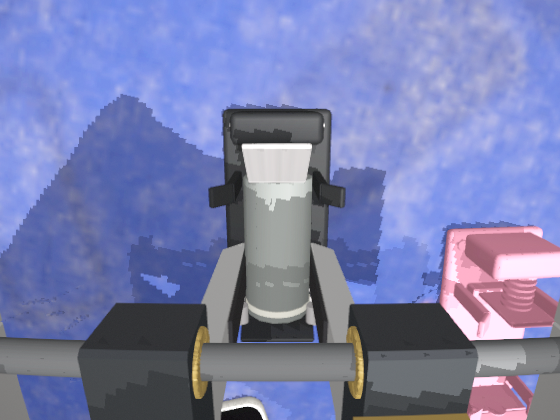

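The cell looks nearly level, with the band at (277,310) by the end stop. The 9 N upward force leaves it open whether it snapped in, so I'll measure the ridge height along the cell.

```bash
cat > ridge.py <<'E'
from h import *
from scipy.spatial.transform import Rotation as R
s=manip.read_state(); print(s["clock"],s["eef_pos"].round(1),s["wrist_force"].round(1),s["finger_gap"])
H=np.array([540.2,-184,0]); Rh=R.from_euler('z',.225).as_matrix()
for n in ("wrist","scene","top"):
    c=manip.camera(n); cv2.imwrite(f"pics/r_{n}.png",c["frame"][...,::-1]); uv,P=cloud(c); L=(P-H)@Rh
    for a in range(-36,48,6):
        k=(abs(L[:,0]-a)<3)&(abs(L[:,1])<6)&(L[:,2]>25)&(L[:,2]<85)
        if k.sum()>2: print(n,a,k.sum(),np.percentile(L[k][:,2],[50,90]).round(1))
E
python3 ridge.py
```

```text
9.65 [ 530.7 -187.    20.2] [-6.5  1.  10.5] 30.967145060516394
wrist -36 157 [40.3 42.3]
wrist -30 192 [47.9 48.7]
wrist -24 310 [48. 49.]
wrist -18 298 [47.9 48.7]
wrist -12 313 [47.9 48.7]
wrist -6 315 [47.9 48.8]
wrist 0 344 [47.9 48.8]
wrist 6 346 [47.9 48.7]
wrist 12 350 [47.9 48.7]
wrist 18 361 [47.8 48.8]
wrist 24 379 [47.9 48.9]
wrist 30 389 [47.9 48.8]
wrist 36 339 [48.3 52.5]
wrist 42 350 [58.  61.5]
scene -36 5 [33.1 36.9]
scene -30 6 [43.6 47.5]
scene -24 5 [46.6 47.2]
scene -18 3 [45.3 46. ]
scene 6 5 [46.3 47.7]
scene 12 5 [44.9 46.7]
scene 18 7 [46.8 48.6]
scene 24 5 [47.  47.4]
scene 30 5 [46.8 48.4]
scene 36 7 [46.8 50.5]
scene 42 11 [53.4 58. ]
```

The ridge is level at z 48 along the whole cell, so it is home. Release and retreat.

Call:
servo_tool(
  motion=[
    [[0, 0, 0.002, 0, 0, 0, 0.4], [0, 0, 0.002, 0, 0, 0, 0.3], [0, 0, 0.002, 0, 0, 0, 0.3], [0, 0, 0.002, 0, 0, 0, 0.3], [0, 0, 0.002, 0, 0, 0, 0.3], [0, 0, 0.04, 0, 0, 0, 0.3], [0, 0, 0.1, 0, 0, 0, 0.3], [0, 0, 0.18, 0, 0, 0, 0.3], [0, 0, 0.26, 0, 0, 0, 0.3], [0, 0, 0.26, 0, 0, 0, 0.3]],
  ],
)

```text
clock: 10.8
eef_pos: [532.7, -187.7, 154.9]
eef_rot: [3.137, -0.007, 0.225]
wrist_force: [-0.2, -0.2, 0.2]
finger_gap: 66.0
finger_force: 0.0
```

```bash
python3 ridge.py | grep -v scene
```

```text
10.8 [ 532.7 -187.7  154.9] [-0.2 -0.2  0.2] 65.95143550539204
wrist -36 104 [38.9 41.6]
wrist -30 66 [47.8 48.8]
wrist -24 107 [48.2 49. ]
wrist -18 110 [47.9 48.7]
wrist -12 107 [47.9 49. ]
wrist -6 105 [47.9 49. ]
wrist 0 115 [47.9 49. ]
wrist 6 110 [48. 49.]
wrist 12 111 [47.9 48.8]
wrist 18 113 [48.1 49. ]
wrist 24 116 [47.8 49. ]
wrist 30 110 [48.  49.1]
wrist 36 105 [48.5 53.1]
wrist 42 117 [58.3 62. ]
```

View pics/r_wrist.png

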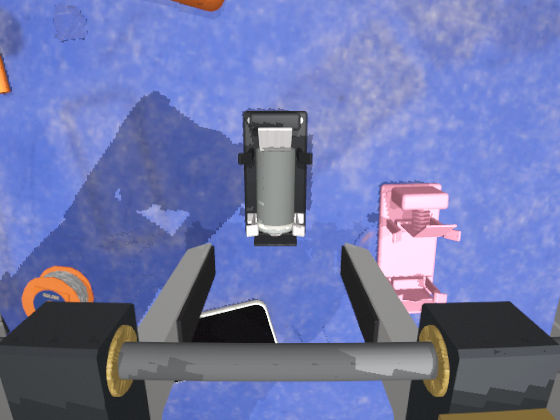

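The cell lies level in the holder at (275,190), its flat end on the plate and the lips closed over the band end. The gripper is clear of it.

```bash
python3 -c "
from cell import manip
print(manip.sign_off())"
```

```text
the job is handed in; nothing more can be done
None
```

The fat cell is in the black holder, level and held by the clip with its flat end on the contact plate; the slim cell was not touched, and the job was handed in at about 11 s (no verdict was shown).

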